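Feed the dish carrier under the scanner arch

TASK

Send the carrier that holds the petri dish along its lane, under the low scanner arch and on until its leading end rests fully against the end stop beyond the arch. The arch is too low for fingers, so it can be pushed in from behind and then drawn home by its leading end from the far side. It has to slide in its lane the whole way, never lifted, with the dish staying in its pocket; leave the empty carrier and the jar, beaker and funnel standing round about where they are, and let go at the end.

Things in the scene. Friction and masses are not known exactly. Their poses are not given: they have to be found in the camera images.
- scanner_track: Fixed dark steel track, 224 x 410 x 8 mm base. Origin: underside (bench, z = 0), below the arch's middle; z up, y along the lanes in the direction of travel, x across. Base from y = -217 to +192 mm. Two lanes, centred at x = -45 and +45 mm, 80 mm wide, floor at z = 8 mm; the three aluminium rails (10 mm wide) reach z = 18 mm. Nothing stands above it but arch and end stop.
- track_arch (a point): Middle of the underside of the low white arch, 44 mm above the bench at track x = 0, y = 0. Its beam spans both lanes, 50 mm wide along the lanes (track y = -25 to +25 mm), underside 44 mm and top 59 mm above the bench; its legs stand outside the lanes (track x = +-97 to +-111 mm).
- track_stop (a point): Middle of the end stop's face at track x = 0, y = +180 mm, 19 mm above the bench: a grey bar across both lanes beyond the arch, top 30 mm above the bench. A carrier is home when its leading end touches this face.
- dish_carrier: Loose white carrier with the dish, 76 x 170 mm, 28 mm high, about 0.18 kg, in one of the lanes (which varies), at first before the arch (negative track y). Origin: centre of underside; y along its length, +y leading, same as the track's y. Deck 6 mm thick; in its middle a ring (pocket) of 36 mm outer radius, 6 mm high; 39 mm of bare deck between ring and each end bar. Passes under the arch with 8 mm to spare.
- dish_carrier_nose (a point): Middle of the outer face of the dish carrier's leading end bar (carrier y = +85 mm, 17 mm above its underside). The bar stands across the carrier, 46 mm wide, 10 mm thick (inner face at y = +75 mm), from the deck up to 28 mm above the underside; it can be hooked from behind or pinched.
- dish_carrier_tail (a point): Middle of the outer face of the dish carrier's trailing end bar (carrier y = -85 mm, 17 mm above its underside); the same bar as at the leading end.
- petri_dish: Loose glass petri dish with a little powder, 59 mm diameter, 12 mm high, standing on the deck in the dish carrier's pocket. Origin: centre of its underside.
- empty_carrier: A second carrier, the same in every way but with no dish, in the other lane, also before the arch. Origin: centre of its underside. To be left alone.
- jar: Sample jar with a screw cap, 66 mm diameter, 86 mm high, a loose bystander to the left of the track. Origin: centre of its underside.
- beaker: Upturned beaker, 81 mm diameter, 112 mm high, a loose bystander to the left of the track. Origin: centre of its underside.
- funnel: Funnel standing on its rim, 75 mm diameter, 85 mm high, a loose bystander to the right of the track. Origin: centre of its underside.
Not all that is in view belongs to the job. Leave any turquoise look-alike of the dish_carrier alone. What is meant by the petri_dish is not red, and is the smaller of those in its own colour.

How it is judged:
On the way:
1. the dish carrier's leading end has slid out beyond the arch (leading face 55 mm or more past the middle of the arch) (y of dish_carrier_nose in the frame of scanner_track above 0.055 m and z of dish_carrier in the frame of scanner_track below 0.018 m), for 0.1 s.
At the end, for the whole second after the job is handed in: The dish carrier lies flat in its lane, its leading face (beyond the arch) within 6 mm of the end stop, at rest, with the petri dish still flat in its pocket; the empty carrier is within 20 mm of where it was (y of dish_carrier_nose in the frame of scanner_track between 0.174 and 0.186 m and z of dish_carrier in the frame of scanner_track below 0.012 m and x of dish_carrier in the frame of scanner_track between -0.051 and 0.051 m and linear speed of dish_carrier below 0.02 m/s and horizontal distance between petri_dish and dish_carrier below 0.006 m and z of petri_dish in the frame of dish_carrier below 0.01 m and distance of empty_carrier from where it was at the start of the episode below 0.02 m); the robot touches nothing.
It fails at once if the dish carrier lifted 10 mm or more off the lane floor, or tipped (z of dish_carrier in the frame of scanner_track above 0.018 m or angle between dish_carrier's own z axis and vertical above 0.15 rad).
It fails at once if the petri dish out of its pocket (horizontal distance between petri_dish and dish_carrier above 0.012 m or z of petri_dish in the frame of dish_carrier above 0.018 m).
It fails at once if the empty carrier moved by more than 20 mm (distance of empty_carrier from where it was at the start of the episode above 0.02 m).
It fails at once if the jar, beaker or funnel moved by more than 30 mm (distance of any of jar, beaker, funnel from where it was at the start of the episode above 0.03 m).
It also fails if it takes over 42 s, if anything falls off the work surface, if the arm or the gripper's body presses on something with over 40 N, if the wrist force passes 120 N, or if a joint passes its speed limit or range.

ROBOT

A 6-joint arm with a two-finger parallel gripper is mounted at the origin on a cart in front of the work surface, level with it; the furniture and walls round the work are solid. World frame = base frame: x ahead of the robot, y to its left, z up, the work surface at z = 0. Lengths are in m, angles in rad, forces in N, time in s.
With the tool pointing down it reaches from about 0.3 to 0.775 m from the base axis. Payload 14.6 kg.
Tool frame: the origin (TCP) lies on the centre line of the jaws, within the pads' length; the fingertips stand ctrl.tcp_to_tips ahead of it and the grasp point (between the pads) lies 2 mm behind it (ctrl.tcp_to_tips is the distance from the TCP to the fingertips, in m); z points along the fingers, y is the line along which they close (so a half turn about z gives the same grasp; the last joint's range is limited). The gripper opens to 94 mm and grips with 3 to 60 N. Pads are 16 mm wide; open, the fingers measure 119 mm over their backs; the gripper's body (75 mm by 177 mm) begins 78 mm behind the grasp point.
Start: joints at [1.058, 0.3, 1.521, -0, 1.321, -0.067], TCP at [0.237, 0.496, 0.222] pointing down, gripper open.
Joint ranges: [-3.03, 3.03], [-0.79, 2.21], [0.23, 2.52], [-1.04, 4.18], [0, 3.07], [-2.55, 2.55]. Speed limits (rad/s): [2.22, 2.22, 2.57, 3.14, 3.14, 3.14].

INTERFACE

Orientations are given as [roll, pitch, yaw] about the fixed x, y, z axes, in that order (R = Rz(yaw) Ry(pitch) Rx(roll)).
In Python, from station import telemetry, viewer, hand_in, ctrl gives the robot as it stands.
- The arm moves only by the tool step_arm, never from a script. Its argument "plan" is a list of rows, each an object of numbers: "dx", "dy", "dz": the shift along the tool's x, y, z scaled (see below); "rx", "ry", "rz": the turn, a rotation vector about the tool's x, y, z scaled (see below); "claw": the closure, from 0 (fully open) to 1 (shut). In form: [{"dx": .., "dy": .., "dz": .., "rx": .., "ry": .., "rz": .., "claw": ..}, ...]. A call has 1 to 10 rows; each row shifts and turns the commanded pose from where the row before left it, along the tool's axes as they then stand; what a row does not reach is not made up. The controller multiplies each number of a shift by 0.1 m and each number of a turn by 90 degrees. A row lasts 1/10 s, in which the tool goes at most 50 mm and 8.59 degrees, less where a joint would pass 70% of its speed; a pose out of reach is approached as far as the arm can. A call with a number of a shift or a turn outside -1 to 1 is refused whole. A call with a gripper value outside its range is refused whole. The fingers move at their own pace and stop on an object; "grip_force" is the grip in N (left out, the last holds). Time passes only in rows, so rows that do not move let the fingers close. It gives the time, the measured TCP pose, the force, the opening and the grip force at its end, in the units of the state.
- telemetry.get_obs(): the state, without advancing time (a new reading comes with each control period).
- viewer.camera(name): name is "side" or "top" or "wrist"; returns a dict with "img" (384x512x3 uint8, red, green, blue), "z_map" (384x512 float32, m along the optical axis (not along the pixel's ray), 0 where there is no reading), "fx", "fy", "cx", "cy" (pixels), "dist" ([k1, k2, p1, p2, k3] as OpenCV has them; the pictures are not rectified), "R" (3x3) and "t" (3): a world point X has camera coordinates R X + t; the wrist camera has in their place "tool_from_camera" (4x4, takes a point from camera to tool coordinates, whose origin is the TCP and whose axes are the flange's). Camera axes: x right, y down, z forward; pixel columns grow to the right and rows downward; lengths in m; the calibration is good to about 2 mm. A picture is of the moment at which its call begins: read the wrist's pose just before it.
- hand_in(): hands the job in; it is judged then, once.
Trained networks look in a picture, given as the dict that the camera call returned (one of the last four; its "shot" number tells which), for a name from the list of things; names that differ only in an ending like _2 or _b are one class to them, and where a whole thing is asked for, a point or a joint stands for the part that bears it (a point fixed in the world has none). Each returns a list of dicts, best first, with "score" (0 to 1); they miss things now and then, are a little off and sometimes report something else, mostly with a low value. They report only what shows in the picture. A call takes as long as a camera call. They do not tell look-alikes from the thing itself.
- viewer.recognise(target, picture): "rect" ([left, top, right, bottom] in pixels, round what is visible of it).
The state is a dict: "time_s": time; "qpos": joint angles; "joint_vel": joint speeds; "tau": joint torques, N m; "ee_pos": TCP position; "eef_rot": TCP orientation; "force": force on the tool from outside, world axes, zero at the start; "moment": the same for the moment, N m; "grip_width": finger opening in m; "grip_force": force on a finger pad.
Only numpy, scipy, OpenCV 4.12 (cv2) and the standard library are available. Lean on these libraries where they do the work, as an engineer would, in place of code of your own. Each camera call takes 0.05 s, during which the arm holds its last target. There are 200 camera calls.

## Working session

There is one attempt and no reset: what is moved stays moved. The work goes in short steps, Python scripts to look and compute and a tool call to move; the robot and the scene stay as the last step left them, time stands still between calls to the robot, and variables do not carry over. Pictures are saved under pics/ and viewed, at most 10 in all, crops included, and the job is handed in when it is done.

Besides the shell and the picture viewer there is one more tool, called after "Call:" as name(argument=value, ...) on one line, values as JSON. step_arm: Moves the arm, as the interface text tells. Shifts and turns lie within -1 to 1; 1 stands for 0.1 m of shift or 90 degrees of turn. Its arguments: {"type":"object","properties":{"plan":{"type":"array"},"grip_force":{"type":"number"}},"required":["plan"]}

```bash
mkdir -p pics
cat > h.py <<'E'
import numpy as np,cv2
from station import telemetry,viewer,hand_in,ctrl
def K(p): return np.array([[p['fx'],0,p['cx']],[0,p['fy'],p['cy']],[0,0,1.]])
def cloud(p):
    h,w=p['z_map'].shape
    u,v=np.meshgrid(np.arange(w),np.arange(h))
    n=cv2.undistortPoints(np.stack([u,v],-1).reshape(-1,1,2).astype(np.float32),K(p),np.array(p['dist'])).reshape(h,w,2)
    z=p['z_map']; c=np.dstack([n*z[...,None],z])
    return (c-np.array(p['t']))@np.array(p['R'])
E
python3 - <<'E'
from h import *
print(telemetry.get_obs(),ctrl.tcp_to_tips)
a=[]
for n in ('top','side'):
    p=viewer.camera(n);a.append(p['img'])
    cv2.imwrite(f'pics/{n}0.png',p['img'][...,::-1]); np.save(n+'.npy',cloud(p))
    for t in ('scanner_track','track_arch','dish_carrier','petri_dish','empty_carrier','dish_carrier_nose','jar','beaker','funnel'):
        print(n,t,[(np.round(r['rect']).astype(int).tolist(),round(r['score'],2)) for r in viewer.recognise(t,p)][:4])
E
```

```text
{'time_s': 0.0, 'qpos': array([ 1.05842173e+00,  3.00483179e-01,  1.52159122e+00, -2.89025499e-05,
        1.32070090e+00, -6.66147737e-02]), 'joint_vel': array([-5.81323295e-05,  5.64560102e-04,  1.95425393e-03, -2.66786567e-03,
        1.01915615e-03, -4.55346614e-04]), 'tau': array([-6.82672344e-04, -5.31815636e+01, -3.52731371e+01,  7.06981332e-02,
        2.45117967e-02, -6.34470712e-05]), 'ee_pos': array([0.23702338, 0.49603111, 0.22187541]), 'eef_rot': array([-3.14041077e+00, -5.07906074e-05,  2.69583997e+00]), 'force': array([-0.36719166, -0.63947879,  0.10767046]), 'moment': array([ 0.01394739, -0.05801323,  0.00639559]), 'grip_force': 0.0, 'grip_width': 0.09427473723696275} 0.017
top scanner_track [([275, 212, 289, 224], 0.52), ([340, 225, 360, 247], 0.38)]
top track_arch [([195, 171, 307, 236], 0.64)]
top dish_carrier [([373, 200, 418, 243], 0.79), ([259, 208, 304, 233], 0.59)]
top petri_dish [([274, 144, 297, 164], 0.68), ([274, 214, 295, 228], 0.48), ([307, 142, 324, 157], 0.48)]
top empty_carrier [([260, 185, 308, 204], 0.79), ([260, 206, 305, 232], 0.17)]
top dish_carr
[... 151 characters left out ...]
top funnel [([340, 226, 358, 248], 0.67)]
side scanner_track [([194, 135, 286, 244], 0.71)]
side track_arch [([193, 139, 284, 244], 0.98), ([202, 186, 236, 231], 0.71)]
side dish_carrier [([151, 310, 217, 360], 0.84), ([202, 183, 236, 233], 0.59), ([228, 188, 263, 238], 0.54)]
side petri_dish [([280, 248, 302, 263], 0.77), ([281, 211, 304, 238], 0.71), ([210, 200, 229, 216], 0.56)]
side empty_carrier [([229, 190, 267, 237], 0.79), ([171, 262, 196, 287], 0.61)]
side dish_carrier_nose [([198, 182, 238, 232], 0.91), ([150, 307, 216, 363], 0.78)]
side jar [([247, 78, 261, 104], 0.8)]
side beaker [([274, 79, 291, 116], 0.81), ([193, 137, 286, 242], 0.52)]
side funnel [([170, 259, 197, 284], 0.9)]
```

View pics/top0.png

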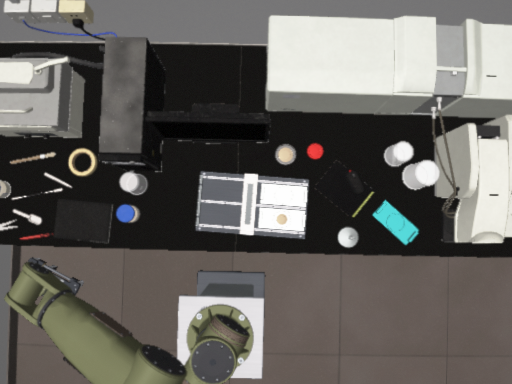

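View pics/side0.png

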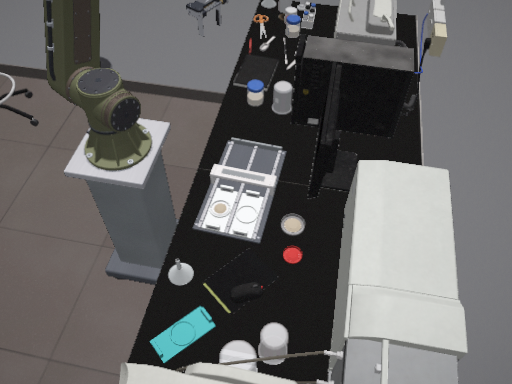

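The dish carrier is in the near lane (pocket with dish at top px 282,219), to the right of the arch (≈249,203). The empty one is in the far lane, and travel is to the left (world +y). Next I'll fit the track pose.

Run:
```python
from h import *
c=np.load('top.npy'); s=np.load('side.npy')
for n,P in(('top',c[165:240,190:312].reshape(-1,3)),('side',s[135:246,190:290].reshape(-1,3))):
    for lo,hi,l in((.051,.066,'arch'),(.004,.040,'base')):
        Q=P[(P[:,2]>lo)&(P[:,2]<hi)]
        r=cv2.minAreaRect(Q[:,:2].astype(np.float32)*1000); print(n,l,len(Q),r)
for n,P in(('dish t',c[216:223,279:286]),('jar',c[204:226,116:141]),('beaker',c[171:196,121:147]),('funnel',c[226:248,340:358])):
    P=P.reshape(-1,3);P=P[P[:,2]>.015];print(n,np.median(P,0).round(3),P.min(0).round(3),P.max(0).round(3))
```

```text
top arch 757 ((498.0751647949219, -95.4698486328125), (49.8282470703125, 220.7965850830078), 86.97219848632812)
top base 5189 ((506.96624755859375, -101.08447265625), (278.389892578125, 456.0632629394531), 1.4554558992385864)
side arch 755 ((495.0641174316406, -98.37602996826172), (56.18798828125, 223.37046813964844), 86.2766342163086)
side base 5130 ((488.3057556152344, -99.65798950195312), (333.08795166015625, 486.949462890625), 9.219671249389648)
dish t [ 0.446 -0.22   0.019] [ 0.434 -0.231  0.015] [ 0.457 -0.208  0.024]
jar [0.451 0.34  0.083] [ 0.419 -0.117  0.016] [0.484 0.379 1.694]
beaker [0.561 0.321 0.107] [ 0.423 -0.117  0.016] [0.611 0.361 1.694]
funnel [ 0.385 -0.463  0.026] [ 0.351 -0.493  0.015] [ 0.423 -0.117  1.694]
```

Call:
step_arm(plan=[{"rz":0.094,"claw":1},{"rz":0.094,"claw":1},{"rz":0.094,"claw":1},{"rz":0.094,"claw":1},{"rz":0.094,"claw":1},{"rz":0.094,"claw":1},{"rz":0.094,"claw":1},{"rz":0.094,"claw":1},{"claw":1}])

```text
$.plan[0]: bad value
```

Call:
step_arm(plan=[{"dx":-0.4,"dy":0.13,"claw":1},{"dx":-0.4,"dy":0.13,"claw":1},{"dx":-0.4,"dy":0.13,"claw":1},{"dx":-0.4,"dy":0.13,"claw":1},{"dx":-0.4,"dy":0.13,"claw":1},{"dx":-0.4,"dy":0.13,"claw":1},{"dx":-0.4,"dy":0.13,"claw":1},{"dx":-0.4,"dy":0.13,"claw":1},{"dx":-0.4,"dy":0.13,"claw":1},{"dx":-0.4,"dy":0.13,"claw":1}])

```text
$.plan[0]: bad value
```

Call:
step_arm(plan=[{"dx":-0.4,"dy":0.13,"claw":1},{"dx":-0.4,"dy":0.13,"claw":1},{"dx":-0.4,"dy":0.13,"claw":1},{"dx":-0.4,"dy":0.13,"claw":1},{"dx":-0.4,"dy":0.13,"claw":1},{"dx":-0.4,"dy":0.13,"claw":1},{"dx":-0.4,"dy":0.13,"claw":1},{"dx":-0.4,"dy":0.13,"claw":1},{"claw":1}])

```text
$.plan[0]: bad value
```

```bash
cat >> h.py <<'E'
def wrist():
    from scipy.spatial.transform import Rotation as Ro
    o=telemetry.get_obs(); p=viewer.camera('wrist'); T=np.eye(4)
    T[:3,:3]=Ro.from_euler('xyz',o['eef_rot']).as_matrix(); T[:3,3]=o['ee_pos']
    W=np.linalg.inv(T@p['tool_from_camera']); p['R']=W[:3,:3]; p['t']=W[:3,3]
    return o,p,cloud(p)
E
python3 - <<'E'
from h import *
o,p,c=wrist(); print(o['time_s'],o['ee_pos'],o['eef_rot'],o['grip_width'],o['qpos'])
cv2.imwrite('pics/w1.png',p['img'][...,::-1]); np.save('w1.npy',c)
E
```

```text
1.0 [0.23716095 0.49623492 0.22244153] [ 3.14159183e+00 -1.35665099e-05  2.69574822e+00] 0.09369528417859106 [ 1.05836609e+00  2.99908800e-01  1.52099815e+00  1.40280176e-05
  1.32068578e+00 -6.65892743e-02]
```

View pics/w1.png

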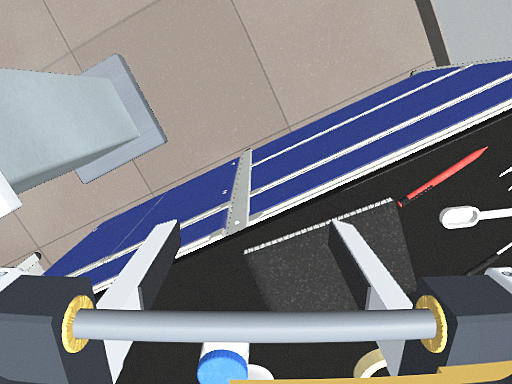

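The arm has not moved: the plans were refused, probably because every key is needed. The wrist view still shows the start area, with the jar cap at (222,362). I'll retry with full rows.

Call:
step_arm(plan=[{"dx":0,"dy":0,"dz":0,"rx":0,"ry":0,"rz":0.094,"claw":1},{"dx":0,"dy":0,"dz":0,"rx":0,"ry":0,"rz":0.094,"claw":1},{"dx":0,"dy":0,"dz":0,"rx":0,"ry":0,"rz":0.094,"claw":1},{"dx":0,"dy":0,"dz":0,"rx":0,"ry":0,"rz":0.094,"claw":1},{"dx":0,"dy":0,"dz":0,"rx":0,"ry":0,"rz":0.094,"claw":1},{"dx":0,"dy":0,"dz":0,"rx":0,"ry":0,"rz":0.094,"claw":1},{"dx":0,"dy":0,"dz":0,"rx":0,"ry":0,"rz":0.094,"claw":1},{"dx":0,"dy":0,"dz":0,"rx":0,"ry":0,"rz":0.094,"claw":1},{"dx":0,"dy":0,"dz":0,"rx":0,"ry":0,"rz":0,"claw":1}])

```text
time_s: 1.95
ee_pos: [0.2371, 0.4962, 0.2225]
eef_rot: [3.142, -0.0, 1.512]
force: [0.0, -0.3, 0.0]
grip_width: 0.0252
grip_force: 0.0
```

Call:
step_arm(plan=[{"dx":-0.4,"dy":0.13,"dz":0,"rx":0,"ry":0,"rz":0,"claw":1},{"dx":-0.4,"dy":0.13,"dz":0,"rx":0,"ry":0,"rz":0,"claw":1},{"dx":-0.4,"dy":0.13,"dz":0,"rx":0,"ry":0,"rz":0,"claw":1},{"dx":-0.4,"dy":0.13,"dz":0,"rx":0,"ry":0,"rz":0,"claw":1},{"dx":-0.4,"dy":0.13,"dz":0,"rx":0,"ry":0,"rz":0,"claw":1},{"dx":-0.4,"dy":0.13,"dz":0,"rx":0,"ry":0,"rz":0,"claw":1},{"dx":-0.4,"dy":0.13,"dz":0,"rx":0,"ry":0,"rz":0,"claw":1},{"dx":-0.4,"dy":0.13,"dz":0,"rx":0,"ry":0,"rz":0,"claw":1},{"dx":-0.4,"dy":0.13,"dz":0,"rx":0,"ry":0,"rz":0,"claw":1},{"dx":-0.4,"dy":0.13,"dz":0,"rx":0,"ry":0,"rz":0,"claw":1}])

```text
time_s: 2.95
ee_pos: [0.3445, 0.0879, 0.2228]
eef_rot: [3.141, -0.0, 1.52]
force: [1.5, 0.4, -1.0]
grip_width: 0.0004
grip_force: 0.0
```

Call:
step_arm(plan=[{"dx":-0.4,"dy":0.13,"dz":0,"rx":0,"ry":0,"rz":0,"claw":1},{"dx":-0.4,"dy":0.13,"dz":0,"rx":0,"ry":0,"rz":0,"claw":1},{"dx":-0.4,"dy":0.13,"dz":0,"rx":0,"ry":0,"rz":0,"claw":1},{"dx":-0.4,"dy":0.13,"dz":0,"rx":0,"ry":0,"rz":0,"claw":1},{"dx":-0.4,"dy":0.13,"dz":0,"rx":0,"ry":0,"rz":0,"claw":1},{"dx":-0.4,"dy":0.13,"dz":0,"rx":0,"ry":0,"rz":0,"claw":1},{"dx":-0.4,"dy":0.13,"dz":0,"rx":0,"ry":0,"rz":0,"claw":1},{"dx":-0.4,"dy":0.13,"dz":0,"rx":0,"ry":0,"rz":0,"claw":1},{"dx":0,"dy":0,"dz":0,"rx":0,"ry":0,"rz":0,"claw":1}])

```text
time_s: 3.85
ee_pos: [0.4306, -0.2392, 0.2219]
eef_rot: [-3.141, 0.0, 1.516]
force: [0.6, 0.7, 0.5]
grip_width: 0.0002
grip_force: 0.0
```

Run:
```python
from h import *
o,p,c=wrist(); print(o['time_s'],o['ee_pos'],o['eef_rot'],o['grip_width'],o['qpos'])
cv2.imwrite('pics/w2.png',p['img'][...,::-1]); np.save('w2.npy',c)
```

```text
3.85 [ 0.43056304 -0.23924902  0.22187606] [-3.14110636e+00  1.74192239e-04  1.51626043e+00] 0.0002451769911676595 [-5.81351302e-01  1.72407607e-01  1.67987854e+00 -4.11219705e-04
  1.28963931e+00 -5.26701193e-01]
```

View pics/w2.png

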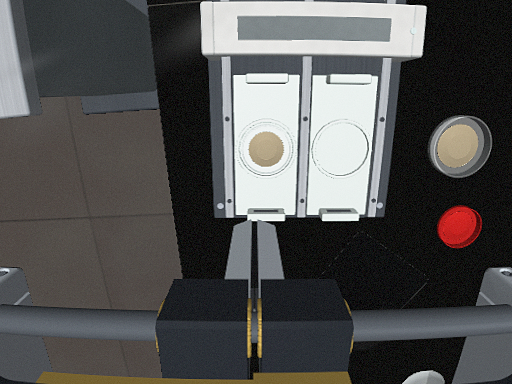

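The wrist view shows the dish carrier in the left (near) lane, with its tail bar at (266,215), nose bar at (267,78) and dish at (266,149). The empty carrier is at (340,148) and the arch at (313,30). Now I'll compute positions.

Run:
```python
from h import *
c=np.load('w2.npy')
for n,u,v in(('nosebar',267,77),('tailbar',262,211),('dish',266,149),('railL hi',225,80),('railL lo',230,200),('railM hi',306,80),('railM lo',303,200),('deck up',266,100),('deck low',266,195),('enose',350,77),('etail',340,216)):
    print(n,np.nanmedian(c[v-1:v+2,u-2:u+3].reshape(-1,3),0).round(4))
P=c[0:70,195:435].reshape(-1,3);Q=P[(P[:,2]>.053)&(P[:,2]<.066)]
print(cv2.minAreaRect(Q[:,:2].astype(np.float32)*1000))
for l,P in (('tail',c[205:224,240:292]),('nose',c[68:90,240:292])):
    P=P.reshape(-1,3);Q=P[(P[:,2]>.031)&(P[:,2]<.043)]
    print(l,len(Q),Q.min(0),Q.max(0),cv2.minAreaRect(Q[:,:2].astype(np.float32)*1000))
```

```text
nosebar [ 0.4505 -0.1367  0.0357]
tailbar [ 0.438  -0.2919  0.0269]
dish [ 0.4464 -0.2166  0.0205]
railL hi [ 0.4039 -0.1362  0.0171]
railL lo [ 0.3992 -0.2784  0.0183]
railM hi [ 0.4951 -0.141   0.0174]
railM lo [ 0.4897 -0.2834  0.0175]
deck up [ 0.4491 -0.1608  0.0139]
deck low [ 0.4441 -0.2755  0.0138]
enose [ 0.5396 -0.1406  0.0358]
etail [ 0.5318 -0.3002  0.0356]
((497.4949645996094, -94.08572387695312), (50.6088981628418, 221.69223022460938), 86.89994812011719)
tail 292 [ 0.42066512 -0.30163333  0.03120082] [ 0.46441284 -0.29098268  0.03747289] ((442.51580810546875, -296.7322692871094), (9.9658784866333, 43.590354919433594), 87.38674926757812)
nose 418 [ 0.42792807 -0.14282808  0.0312074 ] [ 0.4732681  -0.13132871  0.0377297 ] ((450.62640380859375, -137.49069213867188), (10.306486129760742, 45.12403869628906), 86.96200561523438)
```

Call:
step_arm(plan=[{"dx":-0.34,"dy":0.05,"dz":0,"rx":0,"ry":0,"rz":0,"claw":1},{"dx":-0.34,"dy":0.05,"dz":0,"rx":0,"ry":0,"rz":0,"claw":1},{"dx":-0.34,"dy":0.05,"dz":0,"rx":0,"ry":0,"rz":0,"claw":1},{"dx":0,"dy":0,"dz":0.4,"rx":0,"ry":0,"rz":0,"claw":1},{"dx":0,"dy":0,"dz":0.4,"rx":0,"ry":0,"rz":0,"claw":1},{"dx":0,"dy":0,"dz":0.4,"rx":0,"ry":0,"rz":0,"claw":1},{"dx":0,"dy":0,"dz":0.34,"rx":0,"ry":0,"rz":0,"claw":1},{"dx":0,"dy":0,"dz":0.2,"rx":0,"ry":0,"rz":0,"claw":1},{"dx":0,"dy":0,"dz":0.1,"rx":0,"ry":0,"rz":0,"claw":1},{"dx":0,"dy":0,"dz":0,"rx":0,"ry":0,"rz":0,"claw":1}])

```text
time_s: 4.9
ee_pos: [0.4394, -0.3375, 0.0379]
eef_rot: [-3.14, -0.001, 1.517]
force: [-0.0, -0.4, 0.5]
grip_width: 0.0007
grip_force: 0.0
```

Call:
step_arm(plan=[{"dx":0.1,"dy":0,"dz":0,"rx":0,"ry":0,"rz":0,"claw":1},{"dx":0.08,"dy":0,"dz":0,"rx":0,"ry":0,"rz":0,"claw":1},{"dx":0.05,"dy":0,"dz":0,"rx":0,"ry":0,"rz":0,"claw":1},{"dx":0.04,"dy":0,"dz":0,"rx":0,"ry":0,"rz":0,"claw":1},{"dx":0.04,"dy":0,"dz":0,"rx":0,"ry":0,"rz":0,"claw":1},{"dx":0.05,"dy":0,"dz":0,"rx":0,"ry":0,"rz":0,"claw":1},{"dx":0.06,"dy":0,"dz":0,"rx":0,"ry":0,"rz":0,"claw":1},{"dx":0.08,"dy":0,"dz":0,"rx":0,"ry":0,"rz":0,"claw":1},{"dx":0.08,"dy":0,"dz":0,"rx":0,"ry":0,"rz":0,"claw":1},{"dx":0.08,"dy":0,"dz":0,"rx":0,"ry":0,"rz":0,"claw":1}])

```text
time_s: 5.9
ee_pos: [0.4433, -0.2719, 0.0385]
eef_rot: [-3.142, 0.0, 1.515]
force: [-0.1, -4.5, 3.5]
grip_width: 0.0001
grip_force: 2.0
```

Call:
step_arm(plan=[{"dx":0.08,"dy":0,"dz":0,"rx":0,"ry":0,"rz":0,"claw":1},{"dx":0.08,"dy":0,"dz":0,"rx":0,"ry":0,"rz":0,"claw":1},{"dx":0.08,"dy":0,"dz":0,"rx":0,"ry":0,"rz":0,"claw":1},{"dx":0.08,"dy":0,"dz":0,"rx":0,"ry":0,"rz":0,"claw":1},{"dx":0.08,"dy":0,"dz":0,"rx":0,"ry":0,"rz":0,"claw":1},{"dx":0.08,"dy":0,"dz":0,"rx":0,"ry":0,"rz":0,"claw":1},{"dx":0.08,"dy":0,"dz":0,"rx":0,"ry":0,"rz":0,"claw":1},{"dx":0.08,"dy":0,"dz":0,"rx":0,"ry":0,"rz":0,"claw":1},{"dx":0.06,"dy":0,"dz":0,"rx":0,"ry":0,"rz":0,"claw":1},{"dx":0.04,"dy":0,"dz":0,"rx":0,"ry":0,"rz":0,"claw":1}])

```text
time_s: 6.9
ee_pos: [0.4474, -0.198, 0.0384]
eef_rot: [-3.141, -0.0, 1.515]
force: [-0.8, -4.1, 2.6]
grip_width: 0.0004
grip_force: 1.8
```

Run:
```python
from h import *
o=telemetry.get_obs();print(o['ee_pos'],o['force'])
a=[]
for n in('side','top'):
    p=viewer.camera(n);i=p['img'][130:250,180:320] if n=='side' else p['img'][150:250,180:320]
    a.append(cv2.resize(i,None,fx=2.8,fy=2.8,interpolation=cv2.INTER_CUBIC)[:280])
cv2.imwrite('pics/s3.png',np.hstack(a)[...,::-1])
```

```text
[ 0.44736185 -0.19802061  0.03836219] [-0.79822164 -4.10458733  2.60956005]
```

View pics/s3.png

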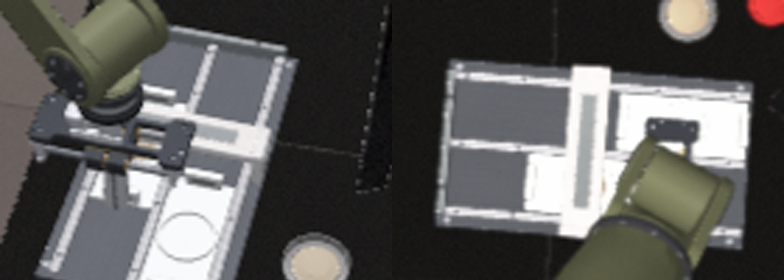

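The carrier is sliding in its lane. Its nose is already out beyond the arch (top crop at about 527,182), with the fingers behind the tail. I'll keep pushing.

Call:
step_arm(plan=[{"dx":0.05,"dy":0,"dz":0,"rx":0,"ry":0,"rz":0,"claw":1},{"dx":0.07,"dy":0,"dz":0,"rx":0,"ry":0,"rz":0,"claw":1},{"dx":0.07,"dy":0,"dz":0,"rx":0,"ry":0,"rz":0,"claw":1},{"dx":0.07,"dy":0,"dz":0,"rx":0,"ry":0,"rz":0,"claw":1},{"dx":0.07,"dy":0,"dz":0,"rx":0,"ry":0,"rz":0,"claw":1},{"dx":0.07,"dy":0,"dz":0,"rx":0,"ry":0,"rz":0,"claw":1},{"dx":0.06,"dy":0,"dz":0,"rx":0,"ry":0,"rz":0,"claw":1},{"dx":0.04,"dy":0,"dz":0,"rx":0,"ry":0,"rz":0,"claw":1},{"dx":0.02,"dy":0,"dz":0,"rx":0,"ry":0,"rz":0,"claw":1},{"dx":0,"dy":0,"dz":0,"rx":0,"ry":0,"rz":0,"claw":1}])

```text
time_s: 8.0
ee_pos: [0.4504, -0.1465, 0.0385]
eef_rot: [3.142, -0.0, 1.515]
force: [-0.1, -0.7, -0.0]
grip_width: 0.0004
grip_force: 0.0
```

Call:
step_arm(plan=[{"dx":-0.15,"dy":0,"dz":0,"rx":0,"ry":0,"rz":0,"claw":1},{"dx":0,"dy":0,"dz":-0.3,"rx":0,"ry":0,"rz":0,"claw":1},{"dx":0,"dy":0,"dz":-0.4,"rx":0,"ry":0,"rz":0,"claw":1},{"dx":0,"dy":0,"dz":-0.4,"rx":0,"ry":0,"rz":0,"claw":1},{"dx":0,"dy":0,"dz":-0.4,"rx":0,"ry":0,"rz":0,"claw":1},{"dx":0.3,"dy":0,"dz":0,"rx":0,"ry":0,"rz":0,"claw":1},{"dx":0.3,"dy":0,"dz":0,"rx":0,"ry":0,"rz":0,"claw":1},{"dx":0.2,"dy":0,"dz":0,"rx":0,"ry":0,"rz":0,"claw":1},{"dx":0,"dy":0,"dz":0,"rx":0,"ry":0,"rz":0,"claw":1}])

```text
time_s: 8.9
ee_pos: [0.4541, -0.0813, 0.1887]
eef_rot: [3.141, -0.0, 1.516]
force: [0.4, -0.9, 0.7]
grip_width: 0.0005
grip_force: 0.0
```

```bash
cat >> h.py <<'E'
A=np.array([.4975,-.094]);U=np.array([.0515,.9987]);V=np.array([.9987,-.0515])
def tr(P): d=np.asarray(P)[...,:2]-A; return np.stack([d@V,d@U,np.asarray(P)[...,2]],-1)
E
python3 - <<'E'
from h import *
o,p,c=wrist(); print(o['time_s'],tr(o['ee_pos']))
cv2.imwrite('pics/w4.png',p['img'][...,::-1])
t=tr(c).reshape(-1,3)
Q=t[(t[:,2]>.031)&(t[:,2]<.043)&(abs(t[:,0]+.045)<.026)&(t[:,1]>.06)&(t[:,1]<.165)]
print(len(Q),np.percentile(Q,[1,50,99],axis=0).round(4))
Q=t[(t[:,2]>.025)&(t[:,2]<.036)&(abs(t[:,0]-.045)<.04)&(t[:,1]>.165)&(t[:,1]<.22)]
print('stop',len(Q),np.percentile(Q,[1,50,99],axis=0).round(4) if len(Q) else 0)
E
```

```text
8.9 [-0.04398273  0.01049616  0.18868057]
510 [[-0.0659  0.116   0.0328]
 [-0.0439  0.1206  0.0353]
 [-0.0218  0.1253  0.0377]]
stop 489 [[0.006  0.1795 0.0253]
 [0.0485 0.1815 0.0292]
 [0.0842 0.1847 0.0318]]
```

View pics/w4.png

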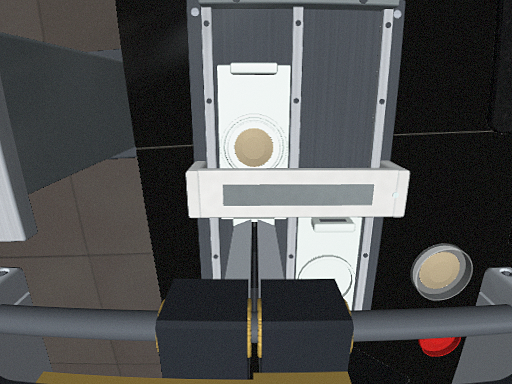

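The nose bar is at (254,68), track y about 0.1255, with the dish seated at (254,147) and the gap behind the bar clear. The stop face is at about 0.180. I'll hook into the gap.

Call:
step_arm(plan=[{"dx":0.3,"dy":0,"dz":0,"rx":0,"ry":0,"rz":0,"claw":1},{"dx":0.3,"dy":0,"dz":0,"rx":0,"ry":0,"rz":0,"claw":1},{"dx":0.27,"dy":0,"dz":0,"rx":0,"ry":0,"rz":0,"claw":1},{"dx":0,"dy":0,"dz":0,"rx":0,"ry":0,"rz":0,"claw":1},{"dx":0,"dy":0,"dz":0.4,"rx":0,"ry":0,"rz":0,"claw":1},{"dx":0,"dy":0,"dz":0.4,"rx":0,"ry":0,"rz":0,"claw":1},{"dx":0,"dy":0,"dz":0.3,"rx":0,"ry":0,"rz":0,"claw":1},{"dx":0,"dy":0,"dz":0.2,"rx":0,"ry":0,"rz":0,"claw":1},{"dx":0,"dy":0,"dz":0.18,"rx":0,"ry":0,"rz":0,"claw":1},{"dx":0,"dy":0,"dz":0,"rx":0,"ry":0,"rz":0,"claw":1}])

```text
time_s: 9.95
ee_pos: [0.4579, 0.0034, 0.0386]
eef_rot: [-3.138, 0.0, 1.513]
force: [0.2, 0.0, 0.3]
grip_width: 0.0005
grip_force: 0.0
```

Call:
step_arm(plan=[{"dx":0.05,"dy":0,"dz":0,"rx":0,"ry":0,"rz":0,"claw":1},{"dx":0.04,"dy":0,"dz":0,"rx":0,"ry":0,"rz":0,"claw":1},{"dx":0.04,"dy":0,"dz":0,"rx":0,"ry":0,"rz":0,"claw":1},{"dx":0.05,"dy":0,"dz":0,"rx":0,"ry":0,"rz":0,"claw":1},{"dx":0.06,"dy":0,"dz":0,"rx":0,"ry":0,"rz":0,"claw":1},{"dx":0.07,"dy":0,"dz":0,"rx":0,"ry":0,"rz":0,"claw":1},{"dx":0.07,"dy":0,"dz":0,"rx":0,"ry":0,"rz":0,"claw":1},{"dx":0.07,"dy":0,"dz":0,"rx":0,"ry":0,"rz":0,"claw":1},{"dx":0.05,"dy":0,"dz":0,"rx":0,"ry":0,"rz":0,"claw":1},{"dx":0.04,"dy":0,"dz":0,"rx":0,"ry":0,"rz":0,"claw":1}])

```text
time_s: 10.95
ee_pos: [0.462, 0.0594, 0.0405]
eef_rot: [3.142, 0.0, 1.515]
force: [0.2, -5.0, 3.4]
grip_width: 0.0007
grip_force: 2.1
```

Call:
step_arm(plan=[{"dx":0.04,"dy":0,"dz":0,"rx":0,"ry":0,"rz":0,"claw":1},{"dx":0.03,"dy":0,"dz":0,"rx":0,"ry":0,"rz":0,"claw":1},{"dx":0.03,"dy":0,"dz":0,"rx":0,"ry":0,"rz":0,"claw":1},{"dx":0.02,"dy":0,"dz":0,"rx":0,"ry":0,"rz":0,"claw":1}])

```text
time_s: 11.35
ee_pos: [0.4625, 0.0684, 0.0405]
eef_rot: [-3.141, 0.005, 1.516]
force: [-2.7, -46.6, 10.9]
grip_width: 0.0005
grip_force: 23.2
```

The carrier has met the stop (47 N). Backing off and rising.

Call:
step_arm(plan=[{"dx":-0.05,"dy":0,"dz":0,"rx":0,"ry":0,"rz":0,"claw":1},{"dx":-0.06,"dy":0,"dz":0,"rx":0,"ry":0,"rz":0,"claw":1},{"dx":0,"dy":0,"dz":0,"rx":0,"ry":0,"rz":0,"claw":1},{"dx":0,"dy":0,"dz":-0.2,"rx":0,"ry":0,"rz":0,"claw":1},{"dx":0,"dy":0,"dz":-0.4,"rx":0,"ry":0,"rz":0,"claw":1},{"dx":-0.2,"dy":0,"dz":-0.4,"rx":0,"ry":0,"rz":0,"claw":1},{"dx":-0.4,"dy":0,"dz":-0.4,"rx":0,"ry":0,"rz":0,"claw":1},{"dx":-0.4,"dy":0,"dz":0,"rx":0,"ry":0,"rz":0,"claw":1},{"dx":0,"dy":0,"dz":0,"rx":0,"ry":0,"rz":0,"claw":1}])

```text
time_s: 12.25
ee_pos: [0.4567, -0.038, 0.1767]
eef_rot: [3.14, 0.0, 1.511]
force: [-0.3, 0.5, 0.8]
grip_width: 0.0
grip_force: 0.0
```

Run:
```python
from h import *
o,p,c=wrist(); print(o['time_s'],tr(o['ee_pos']),o['force'])
cv2.imwrite('pics/w5.png',p['img'][...,::-1])
t=tr(c).reshape(-1,3)
for n,z0,z1,y0,y1 in(('nosebar',.0325,.043,.1,.2),('stop',.025,.0315,.165,.22)):
    Q=t[(t[:,2]>z0)&(t[:,2]<z1)&(abs(t[:,0]+.045)<.026)&(t[:,1]>y0)&(t[:,1]<y1)]
    print(n,len(Q),np.percentile(Q,[1,50,99],axis=0).round(4) if len(Q) else 0)
```

```text
12.25 [-0.04363884  0.0538043   0.1767042 ] [-0.26617907  0.52154681  0.82454675]
nosebar 589 [[-0.0665  0.1699  0.0332]
 [-0.0445  0.1748  0.0354]
 [-0.0216  0.1797  0.0372]]
stop 599 [[-0.0703  0.1696  0.0266]
 [-0.0445  0.1846  0.0295]
 [-0.0195  0.1893  0.0313]]
```

View pics/w5.png

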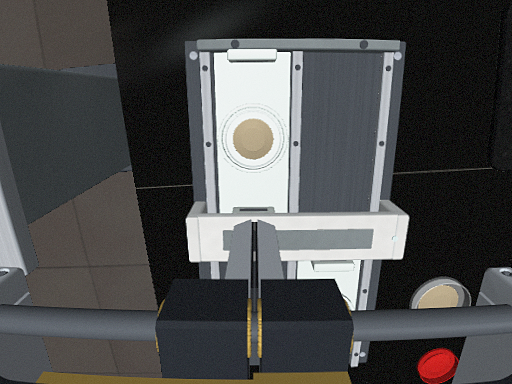

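The nose bar at (252,55) is against the stop, at track y 0.180. The dish is centred in its pocket at (253,138), the empty carrier is unmoved, and the gripper is clear.

```bash
python3 -c "
from h import *
print(hand_in())"
```

```text
the job is handed in; nothing more can be done
None
```

The dish carrier is home against the end stop with the dish in its pocket, the empty carrier and bystanders were left alone, the gripper is clear, and the job is handed in; no verdict came back.

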